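Fetch the lapping stone from its bayonet pot and load the stone holder

ROBOT

A 6-joint arm with a two-finger parallel gripper is mounted at the origin on the work surface. World frame = base frame: x ahead of the robot, y to its left, z up, the work surface at z = 0. Lengths are in m, angles in rad, forces in N, time in s.
With the tool pointing down it reaches from about 0.325 to 0.775 m from the base axis. Payload 5.5 kg.
Tool frame: the origin (TCP) lies midway between the tips of the shut fingers; the grasp point (between the pads) lies 19 mm behind it (ctrl.tcp_to_grasp is the distance from the TCP to the grasp point, in m); x points along the fingers, z is the direction in which the jaws open and shut, and the axes are right-handed (so a half turn about x gives the same grasp; the last joint's range is limited). The gripper opens to 88 mm and grips with 3 to 60 N. Pads are 20 mm wide; open, the fingers measure 115 mm over their backs; the gripper's body (75 mm by 178 mm) begins 61 mm behind the grasp point.
Start: joints at [-1.406, 0.091, 1.231, -0, 1.82, -0.057], TCP at [0.132, -0.585, 0.223] pointing down, gripper open.
Joint ranges: [-2.87, 2.87], [-0.86, 2.18], [0.17, 2.46], [-1.51, 4.65], [0.06, 2.69], [-2.65, 2.65]. Speed limits (rad/s): [2.57, 2.57, 3.01, 3.14, 3.14, 3.14].

INTERFACE

Orientations are given as [roll, pitch, yaw] about the fixed x, y, z axes, in that order (R = Rz(yaw) Ry(pitch) Rx(roll)).
In Python, from bench import ctrl, eoat, planner, optics, boxes_of, tip_of gives the robot as it stands. Calls block until the motion is done:
- ctrl.goto(position, orientation): joint-space move of the TCP to a pose.
- ctrl.move_straight(position, speed=0.15, attitude=None, force_limit=None): straight line of the TCP; attitude=None keeps the orientation; speed is the mean speed in m/s. With force_limit (N) it stops when the force on the tool has changed by that much, and returns True; else False.
- ctrl.movej(angles): joint-space move.
- eoat.set_gripper(opening): finger opening in m; the grip force is fixed at half the most; returns when the fingers have stopped.
- ctrl.hold(seconds).
- planner.ik(position, orientation): joint angles nearest the present ones, or None.
- optics.get_image(name): name is "scene" or "top"; returns (picture, depth): 384x512x3 uint8, blue, green, red; 384x512 float32, m along the optical axis (not along the pixel's ray), 0 where there is no reading.
- optics.camera_model(name): a dict with "fx", "fy", "cx", "cy" (pixels), "dist" ([k1, k2, p1, p2, k3] as OpenCV has them; the pictures are not rectified), "xyz" and "orientation" of the camera in the world. Camera axes: x right, y up, looking along -z (the intrinsics and any distortion apply to the point x, -y, -z); pixel columns grow to the right and rows downward; lengths in m; the calibration is good to about 2 mm. A picture is of the moment at which its call begins. camera_model takes no time and is no camera call.
A pose or a line that the arm cannot do raises ctrl.PlanningError and nothing moves.
- ctrl.close_job(): hands the job in, once; it reports no verdict.
Trained networks look in the newest picture that a camera, given by its name, has taken for a name from the list of things; names that differ only in an ending like _2 or _b are one class to them, and where a whole thing is asked for, a point or a joint stands for the part that bears it (a point fixed in the world has none). Each returns a list of dicts, best first, with "score" (0 to 1); they miss things now and then, are a little off and sometimes report something else, mostly with a low value. They report only what shows in the picture. A call takes as long as a camera call. They do not tell look-alikes from the thing itself.
- boxes_of(camera, name): "rect" ([left, top, right, bottom] in pixels, round what is visible of it).
- tip_of(camera, name): "location" ([column, row] in pixels: a listed point, or the origin of a listed thing).
Readings, each from a call of its own:
- ctrl.read_t(): time.
- ctrl.read_q(): joint angles.
- ctrl.read_joint_velocities(): joint speeds.
- ctrl.read_joint_torque(): joint torques, N m.
- ctrl.read_ee_pos(): TCP position.
- ctrl.read_orientation(): TCP orientation.
- ctrl.read_ft_force(): force on the tool from outside, world axes, zero at the start.
- ctrl.read_wrist_torque(): the same for the moment, N m.
- ctrl.read_grip_width(): finger opening in m.
Only numpy, scipy, OpenCV 4.12 (cv2) and the standard library are available. Lean on these libraries where they do the work, as an engineer would, in place of code of your own. Each camera call takes 0.05 s, during which the arm holds its last target. There are 200 camera calls.

TASK

Turn the lid of the round bayonet pot anticlockwise by its bar handle until its two lugs stand in the slots, lift it free and set it flat, handle up, on the round cork mat. Then take out the lapping stone stick, lay it on the rubber bench block and let go to change your grip, and slide it endwise, fully home, into the aluminium stone holder beside the bench motor. Leave the valve slide, the thumb saddle and the caliper where they lie.

Things in the scene. Friction and masses are not known exactly. Their poses are not given: they have to be found in the camera images.
- pot_seat (a point): Lid seat centre of the bayonet pot, 40 mm above the bench, z up. Fixed grey can 164 mm across, 51 mm high; the dark steel flange at its mouth (inside diameter 137 mm, 47 to 51 mm above the bench) is cut by two 48 degree slots at this frame's +x and -x, and holds the lid's lugs down elsewhere. The lid starts 40 to 75 degrees clockwise of the slots (seen from above).
- pot_slot (a point): Middle of the slot at the pot's +x, at the flange's top (51 mm high, 75 mm from the pot's axis); the other slot is opposite. Turned anticlockwise, the lid's lugs meet hidden stops about 10 degrees past the slots' middle, where the lid still lifts out.
- pot_cradle (a point): Stone cradle in the pot, under the lid: point on the pot's axis 14 mm above the bench, where the stone's underside rests; the stone lies along x. Cradle walls (28 mm wide outside, top 30 mm above the bench) cover its flanks near both ends; only the middle 60 mm is clear for fingers. The pot is 124 mm wide inside, its floor 6 mm above the bench.
- lid_handle (a point): Centre of the bar handle of the lid: black bar 64 mm long (x), 12 wide (y), 28 high, z up. The lid is a loose aluminium disc 132 mm across, 5 thick, about 0.24 kg, with two 24 mm wide lugs at +x and -x (in line with the handle), 150 mm over their ends. This point is 19 mm above the disc's underside, 14 mm above its top face, 14 mm below the handle's top. It turns easily.
- stone_center (a point): Centre of the lapping stone, a reddish-brown square stick 100 mm long (x), 18 mm wide (y), 18 mm high (z), about 0.09 kg. Both ends are alike: either may go in first. It starts in the pot, hidden by the lid.
- block_top (a point): Centre of the top face, 25 mm above the bench, of the loose olive rubber bench block, 110 mm (x) by 80 mm (y) by 25 mm, z up.
- mat_top (a point): Centre of the top face of the fixed round cork mat, 170 mm across, 4 mm thick, on the bench.
- holder_home (a point): Where the stone's centre is when fully home in the stone holder, 42 mm above the bench. The stone goes in level, along this frame's +x, until it meets the closed far end, 50 mm along +x of this point; 38 mm of it then stays outside. The holder is a fixed aluminium sleeve 33 mm wide outside, top 59 mm above the bench, with an open window on top.
- holder_mouth (a point): Centre of the holder's mouth, 12 mm to -x of the home point and 43 mm above the bench; x points into the holder. Inside the sleeve is 20.8 mm wide, 20.4 mm high and 62 mm deep from here, its floor 33 mm above the bench; flared lips stand out 8 mm before the mouth. Its foot plate is 100 by 84 mm, 8 mm high.
- valve_slide: Bystander: silver U-shaped valve slide, 105 mm by 65 mm, 17 mm high, lying flat; origin at its middle on the bench.
- saddle: Bystander: small brass thumb saddle, 30 by 30 mm, 16 mm high; origin at its middle on the bench.
- caliper: Bystander: steel caliper 190 mm long (x), 70 mm wide, 8 mm high, lying flat; origin at its middle on the bench.
There are look-alikes about, which are no part of the job. Leave any blue or pink look-alike of the part that bears block_top alone. Of the things shaped like the part that bears mat_top, the cork one is meant.

How it is judged:
On the way, in this order (a step that is already met when the one before it is completed fails the run):
1. the lid, still seated in the pot, is turned until its lugs stand in the slots (within 0.3 rad) (angle between the x axis of lid_handle and the x axis of pot_seat, either way round below 0.3 rad and horizontal distance between lid_handle and pot_seat below 0.01 m and z of lid_handle in the frame of pot_seat below 0.024 m), for 0.1 s.
2. the lid lies flat, handle up, on the cork mat and is let go (horizontal distance between lid_handle and mat_top below 0.035 m and angle between lid_handle's own z axis and vertical below 0.08 rad and height (world z) of lid_handle below 0.028 m and contact force between the fingers and lid below 0.1 N), for 0.2 s.
3. the stone lies on the rubber block and is let go (horizontal distance between stone_center and block_top below 0.045 m and z of stone_center in the frame of block_top between 0.005 and 0.014 m and angle between stone_center's own z axis and vertical below 0.15 rad and contact force between the fingers and stone below 0.1 N and linear speed of stone below 0.02 m/s), for 0.2 s.
At the end, for the whole second after the job is handed in: The stone is at rest fully home in the holder (within 5 mm of the end stop, in line with the sleeve within 0.08 rad) and the lid lies at rest, flat and handle up, on the cork mat, its centre within 35 mm of the mat's centre (x of stone_center in the frame of holder_home between -0.005 and 0.004 m and y of stone_center in the frame of holder_home between -0.004 and 0.004 m and z of stone_center in the frame of holder_home between -0.003 and 0.005 m and angle between the x axis of stone_center and the x axis of holder_home, either way round below 0.08 rad and linear speed of each of stone, lid below 0.02 m/s and horizontal distance between lid_handle and mat_top below 0.035 m and angle between lid_handle's own z axis and vertical below 0.08 rad and height (world z) of lid_handle below 0.028 m); the robot touches nothing.
It fails at once if the silver valve slide is moved more than 15 mm (distance of valve_slide from where it was at the start of the episode above 0.015 m).
It fails at once if the brass thumb saddle is moved more than 15 mm (distance of saddle from where it was at the start of the episode above 0.015 m).
It fails at once if the steel caliper is moved more than 15 mm (distance of caliper from where it was at the start of the episode above 0.015 m).
It also fails if it takes over 72 s, if anything falls off the work surface, if the arm or the gripper's body presses on something with over 40 N, if the wrist force passes 120 N, or if a joint passes its speed limit or range.

## Working session

There is one attempt and no reset: what is moved stays moved. The work goes in short steps, each a Python script; the robot and the scene stay as the last script left them, time stands still between calls to the robot, and variables do not carry over. Pictures are saved under pics/ and viewed, about 8 in all and at most 12, crops included, and the job is handed in when it is done.

```bash
ls; mkdir -p pics; cat > h.py <<'E'
import numpy as np, cv2
from scipy.spatial.transform import Rotation as R
from bench import ctrl, eoat, planner, optics, boxes_of, tip_of
def cam(n):
    m=optics.camera_model(n)
    K=np.array([[m["fx"],0,m["cx"]],[0,m["fy"],m["cy"]],[0,0,1.]])
    return K,np.array(m["dist"],float),np.array(m["xyz"]),R.from_euler("xyz",m["orientation"]).as_matrix()
def ray(n,uv):
    K,d,t,Rm=cam(n)
    p=cv2.undistortPoints(np.array(uv,float).reshape(-1,1,2),K,d).reshape(-1,2)
    return t,np.c_[p[:,0],-p[:,1],-np.ones(len(p))]@Rm.T
def at_z(n,uv,z):
    t,d=ray(n,uv); return t+d*((z-t[2])/d[:,2])[:,None]
def at_depth(n,uv,depth):
    t,d=ray(n,uv); return t+d*np.asarray(depth).reshape(-1,1)
def cloud(n,depth):
    v,u=np.mgrid[:384,:512]
    return at_depth(n,np.c_[u.ravel(),v.ravel()],depth.ravel()).reshape(384,512,3)
def proj(n,P):
    K,d,t,Rm=cam(n); q=(np.atleast_2d(P)-t)@Rm; q=q*[1,-1,-1]
    return cv2.projectPoints(q.reshape(-1,1,3),np.zeros(3),np.zeros(3),K,d)[0].reshape(-1,2)
def down(yaw):
    "tool x down, jaws (tool z) along horizontal direction yaw"
    z=np.array([np.cos(yaw),np.sin(yaw),0]); x=np.array([0,0,-1.])
    return R.from_matrix(np.c_[x,np.cross(z,x),z]).as_euler("xyz").tolist()
E
python3 - <<'E'
from h import *
for n in ("scene","top"):
    im,d=optics.get_image(n); np.savez(f"{n}0.npz",im=im,d=d)
    m=optics.camera_model(n); print(n,m["xyz"],m["orientation"],m["fx"],m["dist"])
    for k in ["pot_seat","pot_slot","lid_handle","block_top","mat_top","holder_home","holder_mouth","valve_slide","saddle","caliper"]:
        z={"pot_seat":.04,"pot_slot":.051,"lid_handle":.059,"block_top":.025,"mat_top":.004,"holder_home":.042,"holder_mouth":.043}.get(k,0.005)
        for r in tip_of(n,k)[:4]:
            print(k,round(r["score"],2),np.round(r["location"]),np.round(at_z(n,r["location"],z)[0],3))
    cv2.imwrite(f"pics/{n}0.png",cv2.resize(im,(800,600)))
print(ctrl.read_t(), ctrl.tcp_to_grasp, ctrl.read_orientation(),down(0))
E
```

```text
pics
scene [ 1.14990934 -0.41613152  1.20810764] [0.57825628 0.00684289 0.93886046] 371.75216588222526 [-0.00808592  0.          0.          0.          0.        ]
pot_seat 0.77 [300. 153.] [0.498 0.272 0.04 ]
pot_seat 0.23 [137. 251.] [ 0.491 -0.444  0.04 ]
pot_slot 0.6 [311. 166.] [0.576 0.257 0.051]
lid_handle 0.76 [298. 153.] [0.501 0.256 0.059]
block_top 0.95 [230. 159.] [0.344 0.037 0.025]
block_top 0.92 [219. 199.] [ 0.476 -0.103  0.025]
block_top 0.84 [153. 199.] [ 0.329 -0.304  0.025]
mat_top 0.78 [278. 212.] [0.643 0.049 0.004]
mat_top 0.74 [363. 144.] [0.595 0.538 0.004]
holder_home 0.76 [197. 242.] [ 0.585 -0.261  0.042]
holder_mouth 0.86 [199. 238.] [ 0.578 -0.25   0.043]
holder_mouth 0.18 [335. 199.] [0.74  0.236 0.043]
valve_slide 0.51 [336. 195.] [0.714 0.273 0.005]
saddle 0.63 [255. 260.] [ 0.743 -0.132  0.005]
caliper 0.96 [138. 250.] [ 0.471 -0.442  0.005]
top [0.40432684 0.00897501 1.14542086] [ 0.13360427  0.01471889 -1.5638337 ] 384.474464222663 [0.02256705 0.         0.         0.         0.        ]
pot_slot 0.71 [411. 215.] [ 0.469 -0.416  0.051]
pot_slot 0.
[... 223 characters left out ...]
0.025]
block_top 0.85 [251. 256.] [0.351 0.036 0.025]
block_top 0.81 [366. 269.] [ 0.317 -0.291  0.025]
mat_top 0.87 [246. 158.] [0.641 0.052 0.004]
mat_top 0.84 [ 89. 166.] [0.614 0.527 0.004]
mat_top 0.49 [308. 126.] [ 0.743 -0.134  0.004]
holder_home 0.72 [351. 170.] [ 0.598 -0.252  0.042]
holder_home 0.53 [303. 214.] [ 0.471 -0.114  0.042]
valve_slide 0.65 [180. 131.] [0.724 0.254 0.005]
saddle 0.57 [308. 124.] [ 0.748 -0.136  0.005]
caliper 0.72 [412. 215.] [ 0.472 -0.437  0.005]
1.1 0.0187 [ 0.61587908  1.57078086 -0.73312189] [-0.0, 1.5707963267948966, 0.0]<sys>:0: UserWarning: Gimbal lock detected. Setting third angle to zero since it is not possible to uniquely determine all angles.
```

View pics/top0.png

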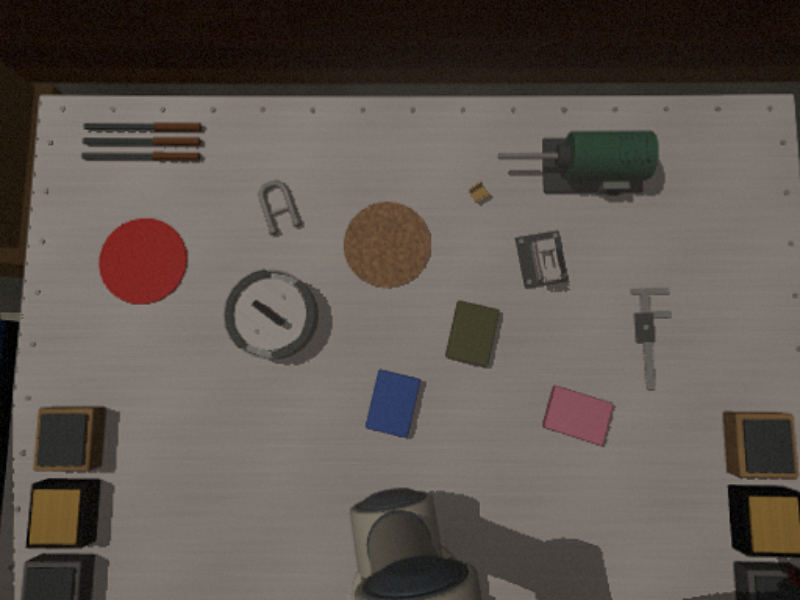

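View pics/scene0.png

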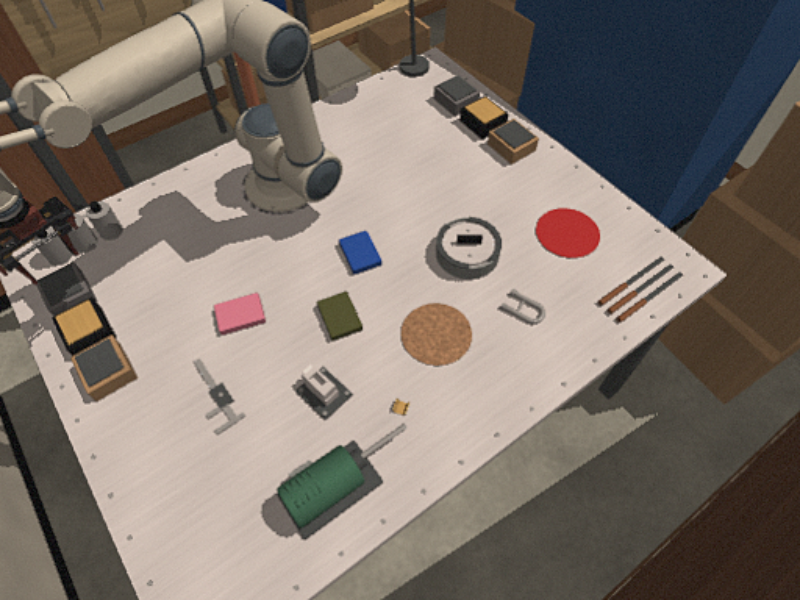

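The top view (800-px scale) shows the pot at (270,315) with light slots near (283,275) and (258,352). The cork mat is at (388,245), the olive block at (473,333), and the holder at (542,260) beside the green motor. Next I'll crop the pot and holder and fit their outlines.

```bash
python3 - <<'E'
from h import *
S={n:np.load(n+"0.npz") for n in ("top","scene")}
t=S["top"]["im"]; s=S["scene"]["im"]
def crop(im,c,w=32): return cv2.resize(im[c[1]-w:c[1]+w,c[0]-w:c[0]+w],(390,290*390//290),interpolation=cv2.INTER_CUBIC)
a=np.hstack([crop(t,(172,201)),crop(t,(347,166))]);
b=np.hstack([crop(s,(300,155)),crop(s,(203,246))])
cv2.imwrite("pics/crop0.png",cv2.resize(np.vstack([a,b]),(780,600)))
for n in S:
    im,d=S[n]["im"],S[n]["d"]; X=cloud(n,d); hsv=cv2.cvtColor(im,cv2.COLOR_BGR2HSV)
    ok=d>0
    def near(c,r): return ok&(np.hypot(X[...,0]-c[0],X[...,1]-c[1])<r)
    def fit(m,name):
        p=X[m]; c=np.median(p,0); u,sv,vt=np.linalg.svd(p[:,:2]-p[:,:2].mean(0),full_matrices=False)
        r=cv2.minAreaRect(p[:,:2].astype(np.float32)*1000)
        print(n,name,m.sum(),"mean",np.round(p.mean(0),4),"medz",c[2].round(4),"ang",np.degrees(np.arctan2(vt[0,1],vt[0,0])).round(1),"rect",np.round(r[0],1),np.round(r[1]),round(r[2],1))
    g=im.max(2)
    fit(near((.505,.26),.055)&(g<70),"handle dark")
    fit(near((.505,.26),.055)&(X[...,2]>.062),"handle high")
    fit(near((.505,.26),.1)&(X[...,2]>.03),"pot all")
    fit(near((.64,.05),.11)&(X[...,2]>-.01)&(hsv[...,1]>70)&(g>60),"mat")
    fit(near((.48,-.11),.09)&(hsv[...,1]>70),"block")
    fit(near((.59,-.255),.075)&(X[...,2]>.03),"holder high")
    fit(near((.59,-.255),.075)&(X[...,2]>.05),"holder top")
    fit(near((.59,-.255),.075)&(X[...,2]<.025)&(g<90),"holder foot dark")
E
```

```text
top handle dark 111 mean [0.5061 0.2574 0.0708] medz 0.074 ang -126.3 rect [506.6 259.4] [63. 13.] 53.8
top handle high 101 mean [0.506  0.2591 0.0739] medz 0.0744 ang -127.1 rect [506.1 259.8] [63. 12.] 53.3
top pot all 2635 mean [0.5058 0.2601 0.049 ] medz 0.0479 ang -112.3 rect [506.3 260. ] [165. 163.] 87.2
top mat 2398 mean [0.6466 0.0484 0.0063] medz 0.0063 ang -123.2 rect [647.6  48.2] [168. 166.] 46.3
top block 920 mean [ 0.4747 -0.1118  0.0271] medz 0.0272 ang 167.6 rect [ 474.9 -112.5] [ 79. 108.] 77.5
top holder high 382 mean [ 0.6072 -0.2475  0.0506] medz 0.0557 ang -169.7 rect [ 608.1 -248.2] [79. 35.] 10.7
top holder top 238 mean [ 0.6068 -0.249   0.0584] medz 0.059 ang -170.8 rect [ 606.8 -248.9] [76. 35.] 10.7
top holder foot dark 555 mean [ 0.6056 -0.2469  0.0092] medz 0.0095 ang -142.2 rect [ 607.8 -250.9] [113.  88.] 9.2
scene handle dark 77 mean [0.5094 0.2575 0.065 ] medz 0.0663 ang 53.1 rect [508.7 257.5] [61. 14.] 52.6
scene handle high 69 mean [0.5069 0.2582 0.0704] medz 0.0706 ang 54.4 rect [506.8 259. ] [63. 17.] 52.9
scene pot all 1190 mean [0.5112 0.2552 0.0476] medz 0.0465 ang -55.0 rect [507.5 257.9] [163. 167.] 49.0
scene mat 1411 mean [0.6485 0.0472 0.0041] medz 0.0041 ang -65.2 rect [645.8  48.6] [165. 170.] 49.6
scene block 543 mean [ 0.4799 -0.1151  0.0243] medz 0.0246 ang -13.6 rect [ 476.1 -111.9] [ 81. 111.] 76.1
scene holder high 269 mean [ 0.6109 -0.2517  0.0485] medz 0.0532 ang 10.2 rect [ 608.3 -251.9] [81. 35.] 10.7
scene holder top 161 mean [ 0.6087 -0.2513  0.0562] medz 0.0563 ang 9.4 rect [ 606.6 -251.2] [78. 33.] 10.1
scene holder foot dark 283 mean [ 0.623  -0.2573  0.0082] medz 0.0082 ang -127.4 rect [ 612.9 -249.3] [101.  85.] 10.9
```

View pics/crop0.png

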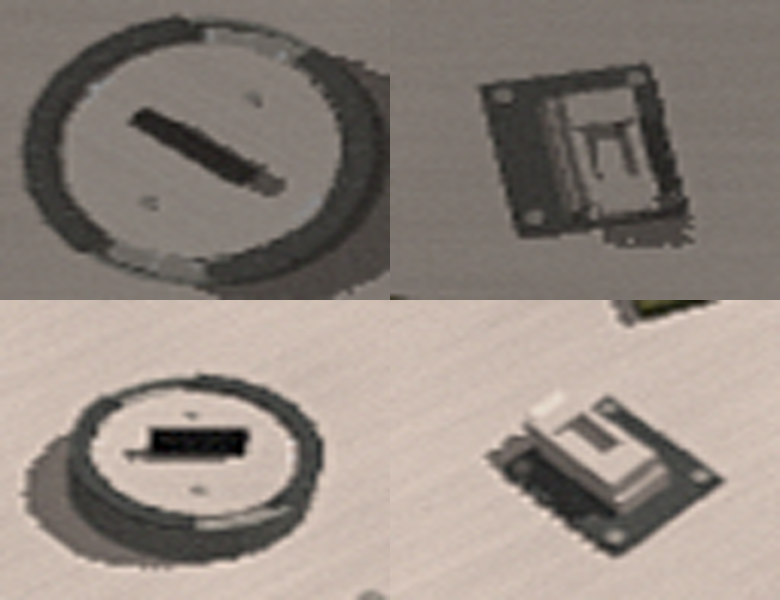

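Top crop: the handle runs along about +53° in the world. The bright patches in the dark flange look nearer −15°, and that needs checking against "clockwise of the slots". The sleeve's light lip is on the robot side. I'll measure the ring brightness by angle, and the height profile along the holder.

```bash
python3 - <<'E'
from h import *
for n,c,hc in (("top",(.5062,.2600),(.607,-.249)),("scene",(.5075,.2578),(.6075,-.2513))):
    f=np.load(n+"0.npz"); im,d=f["im"],f["d"]; g=im.max(2).astype(np.float32)
    a=np.radians(np.arange(0,360,8))
    for r,z in ((.072,.051),(.078,.051)):
        uv=proj(n,np.c_[c[0]+r*np.cos(a),c[1]+r*np.sin(a),0*a+z]).astype(np.float32)
        b=cv2.remap(g,uv[:,:1],uv[:,1:],cv2.INTER_LINEAR).ravel()
        dd=cv2.remap(d,uv[:,:1],uv[:,1:],cv2.INTER_NEAREST).ravel(); h=at_depth(n,uv,dd)[:,2]*1000
        print(n,r,"ang:bright/height",*[f"{int(np.degrees(A)+.5)}:{int(B)}/{H:.0f}" for A,B,H in zip(a,b,h)])
    X=cloud(n,d); q=X-[*hc,0]; th=np.radians(10.5); 
    l=q[...,0]*np.cos(th)+q[...,1]*np.sin(th); w=-q[...,0]*np.sin(th)+q[...,1]*np.cos(th)
    for k in np.arange(-.052,.052,.004):
        m=(abs(l-k)<.002)&(abs(w)<.024)&(X[...,2]>.03); m2=m&(abs(w)<.006)
        if m.sum(): print(n,round(k*1000),m.sum(),"w",np.round([w[m].min()*1e3,w[m].max()*1e3]),"zmax",X[m][:,2].max().round(3),"zmid",np.round(np.sort(X[m2][:,2]),3)[:8])
E
```

```text
top 0.072 ang:bright/height 0:98/44 8:49/49 16:56/49 24:54/53 32:52/53 40:56/56 48:53/52 56:56/49 64:53/55 72:55/51 80:55/53 88:53/53 96:53/53 104:57/56 112:54/55 120:54/54 128:55/54 136:54/53 144:61/42 152:107/41 160:106/39 168:107/40 176:106/40 184:74/45 192:57/55 200:59/53 208:57/49 216:58/51 224:59/58 232:55/55 240:55/53 248:57/57 256:59/55 264:59/50 272:65/53 280:58/49 288:62/53 296:56/52 304:59/53 312:59/54 320:54/55 328:111/42 336:107/43 344:113/43 352:109/46
top 0.078 ang:bright/height 0:70/42 8:49/47 16:59/53 24:62/56 32:57/54 40:56/55 48:58/55 56:59/51 64:58/51 72:58/53 80:58/52 88:62/53 96:59/53 104:57/55 112:60/52 120:59/51 128:55/55 136:57/52 144:70/50 152:86/49 160:69/49 168:96/43 176:91/51 184:81/49 192:60/52 200:59/53 208:59/51 216:57/54 224:58/53 232:58/53 240:58/55 248:58/53 256:63/53 264:59/52 272:61/53 280:57/49 288:57/50 296:59/54 304:60/56 312:57/56 320:59/53 328:88/44 336:74/45 344:74/41 352:65/48
top -40 2 w [-1. 14.] zmax 0.059 zmid [0.059]
top -36 26 w [-17.  17.] zmax 0.065 zmid [0.03  0.032 0.034 0.036 0.059 0.06  0.06  0.06 ]
top -32 16 w [-12.  16.] zmax
[... 2970 characters left out ...]
033 0.034]
scene 0 11 w [-16.  16.] zmax 0.057 zmid [0.033 0.033 0.035]
scene 4 11 w [-16.  16.] zmax 0.06 zmid [0.03  0.034 0.036 0.037]
scene 8 12 w [-16.  16.] zmax 0.059 zmid [0.034]
scene 12 4 w [-16.  11.] zmax 0.058 zmid []
scene 16 7 w [-16.  17.] zmax 0.057 zmid []
scene 20 10 w [-17.  14.] zmax 0.058 zmid [0.056 0.058 0.058]
scene 24 15 w [-16.  16.] zmax 0.062 zmid [0.052 0.057 0.057 0.059 0.062]
scene 28 10 w [-17.  11.] zmax 0.059 zmid [0.056 0.057 0.058]
scene 32 14 w [-17.  16.] zmax 0.063 zmid [0.057 0.058 0.059]
scene 36 33 w [-18.  15.] zmax 0.061 zmid [0.032 0.033 0.035 0.039 0.043 0.045 0.05  0.053]
scene 40 16 w [-17.  16.] zmax 0.061 zmid [0.033 0.034 0.036 0.041 0.061]
```

The slots measure about −16°/164° (heights about 41 mm there against 52 mm on the flange) and the handle about 53°. Anticlockwise to the slots is therefore about 111°, not the stated 40–75°. I'll grip the handle and turn anticlockwise in small steps while watching the moment.

```bash
python3 - <<'E'
from h import *
import warnings; warnings.filterwarnings("ignore")
c=(.5064,.2593)
best=None
for y in (53-90,53+90):
    q=planner.ik([*c,.049],down(np.radians(y)))
    print(y,None if q is None else np.round(q,3))
    if q is not None and (best is None or abs(q[5]+0)<abs(best[1][5])): best=(y,q)
E
```

```text
-37 [ 0.413  0.044  1.588 -0.     1.509  1.059]
143 [ 0.413  0.044  1.588 -0.     1.509 -2.082]
```

```bash
python3 - <<'E'
from h import *
import warnings; warnings.filterwarnings("ignore")
c=(.5064,.2593)
y0=None
q27=planner.ik([*c,.049],down(np.radians(-27))); q37=planner.ik([*c,.049],down(np.radians(-37)))
sg=np.sign(q27[5]-q37[5]); print("sign",sg)
# want room for +111 deg (1.94 rad) of yaw
y=-37 if abs(q37[5]+sg*2.1)<2.6 else 143
o=down(np.radians(y)); print("yaw",y)
eoat.set_gripper(.05)
ctrl.goto([*c,.16],o); ctrl.move_straight([*c,.049],speed=.1,force_limit=15)
print(ctrl.read_ee_pos()); eoat.set_gripper(0); print("w",ctrl.read_grip_width(),ctrl.read_ft_force(),ctrl.read_wrist_torque())
for i in range(4):
    q=np.array(ctrl.read_q()); q[5]+=sg*np.radians(5); ctrl.movej(q.tolist())
    print(i,np.degrees(ctrl.read_q()[5]).round(1),np.round(ctrl.read_ft_force(),1),np.round(ctrl.read_wrist_torque(),2))
z=R.from_euler("xyz",ctrl.read_orientation()).as_matrix()[:,2]; print("jaw yaw",np.degrees(np.arctan2(z[1],z[0])),ctrl.read_t())
E
```

```text
sign -1.0
yaw -37
[0.5069265  0.25954266 0.05001129]
w 0.011657797867258369 [-0.55487151  0.78690295  0.78540732] [ 0.0556129   0.17262509 -0.0188515 ]
0 55.8 [-0.6 -0.8 -0.2] [ 0.04 -0.05  0.16]
1 51.0 [ 0.  -0.2 -0.2] [-0.03  0.    0.08]
2 46.3 [0.5 0.9 0.1] [-0.04 -0.05  0.09]
3 41.5 [-0.2 -0.6  0.1] [-0.06 -0.04  0.11]
jaw yaw -17.822133112253844 8.0167
```

It turns freely. Continuing to about 164°.

```bash
python3 - <<'E'
from h import *
def yaw():
    z=R.from_euler("xyz",ctrl.read_orientation()).as_matrix()[:,2]; return np.degrees(np.arctan2(z[1],z[0]))+90
tot=164-yaw(); n=9
for i in range(n):
    q=np.array(ctrl.read_q()); q[5]-=np.radians(tot/n); ctrl.movej(q.tolist())
    t=ctrl.read_wrist_torque(); print(round(yaw(),1),np.round(ctrl.read_ft_force(),1),np.round(t,2))
    if abs(t[2])>.8: break
im,d=optics.get_image("top"); cv2.imwrite("pics/turn.png",cv2.resize(im[160:240,120:230],(770,560),interpolation=cv2.INTER_CUBIC)); print(ctrl.read_t())
E
```

```text
82.0 [ 0.1  0.3 -0.5] [-0.04 -0.04  0.07]
91.8 [-0.5  0.7  0.6] [-0.05 -0.12  0.09]
101.6 [1.1 0.3 0.1] [ 0.   -0.04  0.09]
111.4 [0.5 0.2 0.1] [-0.08 -0.12  0.13]
121.1 [-0.1  0.3  0.6] [-0.   -0.02  0.06]
130.9 [-0.8  0.3  0.8] [-0.02 -0.08  0.14]
140.6 [-0.3 -0.4 -1.5] [-0.06 -0.11  0.08]
150.4 [-0.2  0.1  0.6] [-0.04 -0.07  0.13]
160.2 [-0.5  0.1 -0.1] [-0.05 -0.14  0.04]
10.625
```

View pics/turn.png

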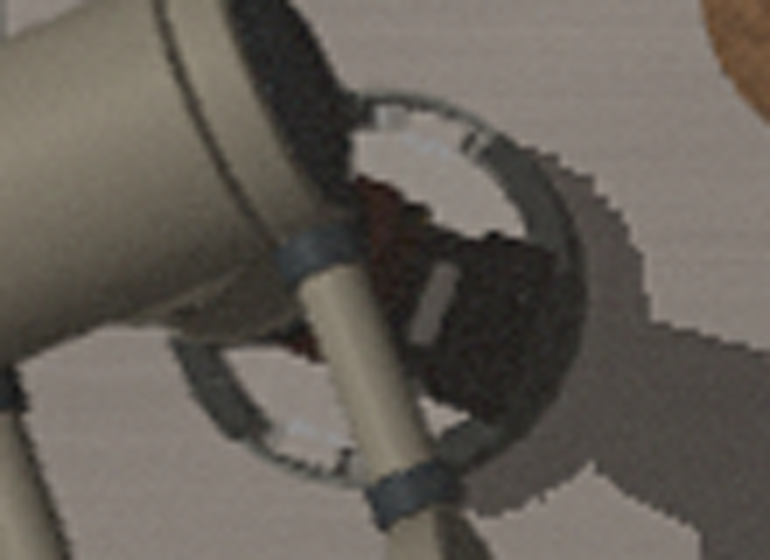

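The lug now stands in the upper slot (about x 385–465, between the slot edges near 365 and 480). I'll nudge it 3° more, lift, and carry it to the mat.

```bash
python3 - <<'E'
from h import *
q=np.array(ctrl.read_q()); q[5]-=np.radians(3.5); ctrl.movej(q.tolist()); ctrl.hold(.3)
p=np.array(ctrl.read_ee_pos()); print(p,ctrl.read_ft_force())
s=ctrl.move_straight([p[0],p[1],p[2]+.03],speed=.06,force_limit=12); print("stopped",s,ctrl.read_ft_force(),ctrl.read_ee_pos())
if not s:
    ctrl.move_straight([p[0],p[1],.16],speed=.15)
    ctrl.move_straight([.6467,.0485,.12],speed=.2)
    s=ctrl.move_straight([.6467,.0485,.010],speed=.07,force_limit=6)
    print("mat",s,ctrl.read_ee_pos(),ctrl.read_ft_force(),ctrl.read_grip_width(),ctrl.read_t())
E
```

```text
[0.50650495 0.25938431 0.0490361 ] [-0.85558223 -0.20785396  0.21655783]
stopped False [-0.52367991  0.9312356  -2.56375659] [0.50654784 0.25942632 0.07916872]
mat True [0.64655144 0.04848032 0.01298989] [1.00399709 0.4901266  4.4302354 ] 0.01189858872919851 15.3583
```

```bash
python3 - <<'E'
from h import *
eoat.set_gripper(.05); ctrl.hold(.3)
ctrl.move_straight([.6467,.0485,.12],speed=.2)
ctrl.goto([.50,-.15,.25],down(np.radians(10.5+90-180)))
S=[]
for n in ("top","scene"):
    im,d=optics.get_image(n); np.savez(n+"1.npz",im=im,d=d); X=cloud(n,d); hsv=cv2.cvtColor(im,cv2.COLOR_BGR2HSV); g=im.max(2)
    m=(np.hypot(X[...,0]-.6467,X[...,1]-.0485)<.06)&(X[...,2]>.03)&(X[...,2]<.05); p=X[m]
    print(n,"lid handle",m.sum(),p.mean(0) if m.any() else 0)
    m=(np.hypot(X[...,0]-.5064,X[...,1]-.2593)<.06)&(X[...,2]>.02)&(X[...,2]<.045)&(hsv[...,1]>70)&(d>0)
    p=X[m]; r=cv2.minAreaRect(p[:,:2].astype(np.float32)*1000); print(n,"stone",m.sum(),p.mean(0).round(4),r)
    for x in tip_of(n,"stone_center")[:2]: print(x["score"],at_z(n,x["location"],.023))
cv2.imwrite("pics/open.png",np.hstack([cv2.resize(np.load("top1.npz")["im"][120:240,120:280],(400,300)),cv2.resize(np.load("scene1.npz")["im"][110:260,220:420],(400,300))])); print(ctrl.read_t())
E
```

```text
top lid handle 89 [0.64498468 0.04847131 0.03824325]
top stone 219 [0.5064 0.2606 0.0339] ((506.9725036621094, 261.481201171875), (21.49745750427246, 99.5045166015625), 74.33890533447266)
0.77 [[0.50809003 0.2615855  0.023     ]]
0.22 [[0.50745196 0.27097151 0.023     ]]
scene lid handle 55 [0.64675089 0.04608085 0.03588414]
scene stone 109 [0.5079 0.2585 0.0318] ((507.4529724121094, 259.7595520019531), (23.777748107910156, 102.45245361328125), 74.21156311035156)
0.41 [[0.49721837 0.26229236 0.023     ]]
19.2917<sys>:0: UserWarning: Gimbal lock detected. Setting third angle to zero since it is not possible to uniquely determine all angles.
```

View pics/open.png

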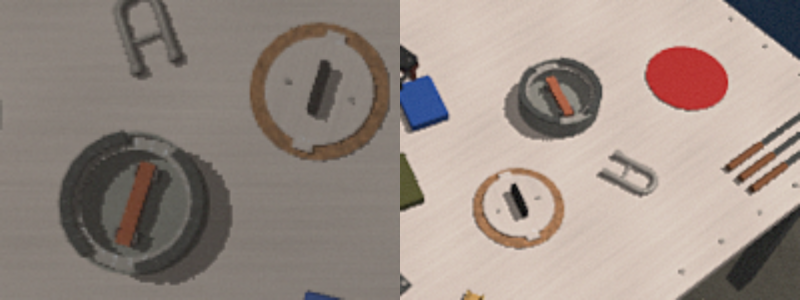

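The pot is open with the stone lying along −15.7°, centred at about (0.507, 0.260). The lid is flat on the cork mat, centred. Now I'll take the stone to the olive block, offset 25 mm so that its rear end overhangs.

```bash
python3 -W ignore - <<'E'
from h import *
def near(pos,y):
    c=[(planner.ik(pos,down(np.radians(k))),k) for k in (y,y-180)]
    c=[(abs(q[5]-ctrl.read_q()[5]),k) for q,k in c if q is not None]; return min(c)[1]
c=[.5068,.2600]
y=near([*c,.15],74.3); print("yaw",y)
ctrl.goto([*c,.15],down(np.radians(y)))
s=ctrl.move_straight([*c,.0155],speed=.1,force_limit=12); print(s,ctrl.read_ee_pos())
eoat.set_gripper(0); print("w",ctrl.read_grip_width())
ctrl.move_straight([*c,.15],speed=.12); print("w",ctrl.read_grip_width(),ctrl.read_ft_force())
b=[.4701,-.1364]
y=near([*b,.12],-12.5); print("yaw",y)
ctrl.goto([*b,.12],down(np.radians(y)))
ctrl.move_straight([*b,.045],speed=.15)
s=ctrl.move_straight([*b,.0265],speed=.04,force_limit=4); print(s,ctrl.read_ee_pos(),ctrl.read_ft_force(),ctrl.read_grip_width(),ctrl.read_t())
E
```

```text
yaw -105.7
False [0.50731784 0.26024185 0.01641422]
w 0.017525291945576317
w 0.018099606042342394 [-0.41359907  0.08691109 -0.5095196 ]
yaw -12.5
True [ 0.46992117 -0.13635362  0.02646973] [ 0.35393458 -0.13146448  3.26168334] 0.017628534091133713 27.3917
```

```bash
python3 -W ignore - <<'E'
from h import *
eoat.set_gripper(.04); ctrl.hold(.2)
p=ctrl.read_ee_pos(); ctrl.move_straight([p[0],p[1],.13],speed=.2)
ctrl.goto([.43,-.33,.22],down(np.radians(-12.5)))
for n in ("top","scene"):
    im,d=optics.get_image(n); np.savez(n+"2.npz",im=im,d=d); X=cloud(n,d); hsv=cv2.cvtColor(im,cv2.COLOR_BGR2HSV)
    red=(hsv[...,0]<14)&(hsv[...,1]>80)
    m=(np.hypot(X[...,0]-.47,X[...,1]+.136)<.07)&red&(d>0)
    p=X[m]; r=cv2.minAreaRect(p[:,:2].astype(np.float32)*1000); print(n,"stone",m.sum(),p.mean(0).round(4),np.round(r[0],1),np.round(r[1],1),r[2])
cv2.imwrite("pics/block.png",np.hstack([cv2.resize(np.load("top2.npz")["im"][150:300,250:450],(400,300)),cv2.resize(np.load("scene2.npz")["im"][150:300,120:320],(400,300))])); print(ctrl.read_t())
E
```

```text
top stone 223 [ 0.4703 -0.1366  0.0451] [ 471.1 -137.5] [99.9 19.4] 77.5870132446289
scene stone 176 [ 0.4717 -0.1376  0.0393] [ 460.6 -134. ] [102.6  44.7] 76.10602569580078
29.7917
```

View pics/block.png

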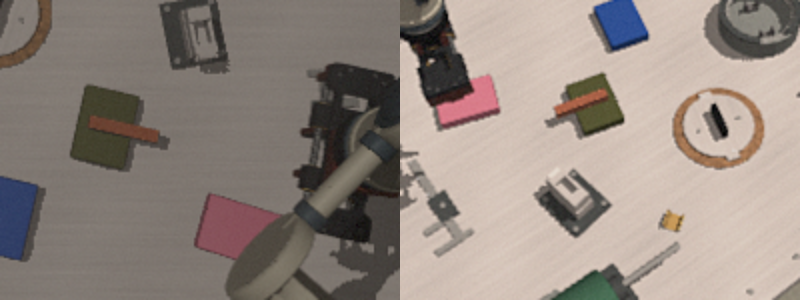

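The stone lies on the block along 77.5°, with its rear end overhanging towards −y. I'll regrip at the rear end and line up ahead of the mouth, then measure the stone and sleeve in the same pictures.

```bash
cat >> h.py <<'E'
TH=np.radians(10.5); U=np.array([np.cos(TH),np.sin(TH)]); V=np.array([-U[1],U[0]]); HC=np.array([.6067,-.2500])
def tcp_for(l,w=0,z=.025): return [*(HC+U*(l-.038)+V*w),z]   # stone centre at l,w in the sleeve frame
E
python3 -W ignore - <<'E'
from h import *
g=[.4623,-.1741]
y=min((-12.5,167.5),key=lambda k:max(abs(planner.ik([*g,.12],down(np.radians(k)))[5]),abs(planner.ik(tcp_for(-.103,z=.12),down(np.radians(k-67)))[5])))
print("yaw",y)
ctrl.goto([*g,.12],down(np.radians(y)))
s=ctrl.move_straight([*g,.016],speed=.1,force_limit=12); print(s,ctrl.read_ee_pos())
eoat.set_gripper(0); print("w",ctrl.read_grip_width())
ctrl.move_straight([*g,.12],speed=.12); print("w",ctrl.read_grip_width())
ctrl.goto(tcp_for(-.103,z=.12),down(np.radians(y-67)))
ctrl.move_straight(tcp_for(-.103),speed=.12); print(ctrl.read_ee_pos(),tcp_for(-.103),ctrl.read_t())
for n in ("top","scene"):
    im,d=optics.get_image(n); np.savez(n+"3.npz",im=im,d=d); X=cloud(n,d); hsv=cv2.cvtColor(im,cv2.COLOR_BGR2HSV)
    q=X[...,:2]-HC; l=q@U; w=q@V; red=(hsv[...,0]<14)&(hsv[...,1]>80)&(d>0)&(X[...,2]>.043)
    m=red&(abs(w)<.03)&(l>-.12)&(l<-.045)
    if m.sum()>5: 
        f=np.polyfit(l[m],w[m],1); fz=np.polyfit(l[m],X[m][:,2],1); print(n,"stone",m.sum(),"w mean",w[m].mean(),"slope",f[0],"w extents",w[m].min(),w[m].max(),"lmax",l[m].max(),"zmed",np.median(X[m][:,2]),"zslope",fz[0])
    m=(abs(w)<.025)&(l>-.03)&(l<.034)&(X[...,2]>.05)&(X[...,2]<.07)
    f=[np.percentile(w[m],k) for k in (1,99)]; print(n,"sleeve w",f,np.mean(f))
im=np.load("top3.npz")["im"]; cv2.imwrite("pics/pre.png",np.hstack([cv2.resize(im[130:230,300:400],(400,400),interpolation=cv2.INTER_CUBIC),cv2.resize(np.load("scene3.npz")["im"][195:295,140:240],(400,400),interpolation=cv2.INTER_CUBIC)]))
E
```

```text
Traceback (most recent call last):
TypeError: 'NoneType' object is not subscriptable
```

```bash
cat > s.py <<'E'
from h import *
g=[.4623,-.1741]
ok=[]
for k in (-12.5,167.5):
    a=planner.ik([*g,.12],down(np.radians(k))); b=planner.ik(tcp_for(-.103,z=.12),down(np.radians(k-67))); c=planner.ik(tcp_for(-.018),down(np.radians(k-67)))
    print(k,[None if q is None else round(q[5],2) for q in (a,b,c)])
    if all(q is not None for q in (a,b,c)): ok.append((max(abs(a[5]),abs(b[5])),k))
y=min(ok)[1]; print("yaw",y)
ctrl.goto([*g,.12],down(np.radians(y)))
s=ctrl.move_straight([*g,.016],speed=.1,force_limit=12); print(s,ctrl.read_ee_pos())
eoat.set_gripper(0); print("w",ctrl.read_grip_width())
ctrl.move_straight([*g,.12],speed=.12); print("w",ctrl.read_grip_width())
ctrl.goto(tcp_for(-.103,z=.12),down(np.radians(y-67)))
ctrl.move_straight(tcp_for(-.103),speed=.12); print(ctrl.read_ee_pos(),tcp_for(-.103),ctrl.read_t())
for n in ("top","scene"):
    im,d=optics.get_image(n); np.savez(n+"3.npz",im=im,d=d); X=cloud(n,d); hsv=cv2.cvtColor(im,cv2.COLOR_BGR2HSV)
    q=X[...,:2]-HC; l=q@U; w=q@V; red=(hsv[...,0]<14)&(hsv[...,1]>80)&(d>0)&(X[...,2]>.043)
    m=red&(abs(w)<.03)&(l>-.12)&(l<-.045)
    if m.sum()>5: 
        f=np.polyfit(l[m],w[m],1); fz=np.polyfit(l[m],X[m][:,2],1); print(n,"stone",m.sum(),"w mean",w[m].mean(),"slope",f[0],"w extents",w[m].min(),w[m].max(),"lmax",l[m].max(),"zmed",np.median(X[m][:,2]),"zslope",fz[0])
    m=(abs(w)<.025)&(l>-.03)&(l<.034)&(X[...,2]>.05)&(X[...,2]<.07)
    f=[np.percentile(w[m],k) for k in (1,99)]; print(n,"sleeve w",f,np.mean(f))
im=np.load("top3.npz")["im"]; cv2.imwrite("pics/pre.png",np.hstack([cv2.resize(im[130:230,300:400],(400,400),interpolation=cv2.INTER_CUBIC),cv2.resize(np.load("scene3.npz")["im"][195:295,140:240],(400,400),interpolation=cv2.INTER_CUBIC)]))
E
python3 -W ignore s.py
```

```text
-12.5 [np.float64(-0.21), np.float64(0.79), np.float64(0.89)]
167.5 [None, np.float64(-2.35), np.float64(-2.25)]
yaw -12.5
False [ 0.46284861 -0.17431627  0.01687601]
w 0.017803398450224807
w 0.017687787359655982
[ 0.46860326 -0.27598721  0.02600415] [np.float64(0.4680610580334824), np.float64(-0.27569520909439277), 0.025] 35.1417
top stone 138 w mean 0.003348920111323729 slope -0.20541230710363745 w extents -0.008786717244302113 0.028742846835507666 lmax -0.05277663359968909 zmed 0.05469442453599671 zslope -1.0485278345841318
top sleeve w [np.float64(-0.01577495250604736), np.float64(0.016951476304724104)] 0.0005882618993383725
scene stone 157 w mean 0.0009378526993634032 slope -0.05817745688569372 w extents -0.020798524505746076 0.029808417836932714 lmax -0.05186919547926832 zmed 0.05485776127807429 zslope -1.8509005672150969
scene sleeve w [np.float64(-0.018490505842885602), np.float64(0.015008109530836021)] -0.0017411981560247905
```

View pics/pre.png

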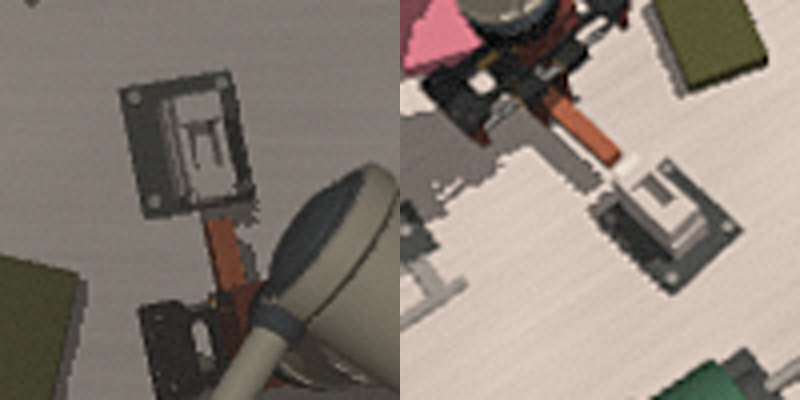

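The stone is held level and in line with the mouth in both views. My fit picked up the red gripper parts, so I'll restrict it to the front of the stone in the saved pictures.

```bash
python3 -W ignore - <<'E'
from h import *
for n in ("top","scene"):
    f=np.load(n+"3.npz"); im,d=f["im"],f["d"]; X=cloud(n,d); hsv=cv2.cvtColor(im,cv2.COLOR_BGR2HSV)
    # front stone pixels projected on the plane z=.052 (stone top)
    v,u=np.mgrid[:384,:512]; uv=np.c_[u.ravel(),v.ravel()]
    P=at_z(n,uv,.052).reshape(384,512,3); q=P[...,:2]-HC; l=q@U; w=q@V
    q2=X[...,:2]-HC; l2=q2@U; w2=q2@V
    m=(hsv[...,0]<14)&(hsv[...,1]>80)&(abs(w2)<.016)&(l2>-.095)&(l2<-.045)&(X[...,2]>.047)&(X[...,2]<.06)
    k=np.polyfit(l2[m],w2[m],1); print(n,m.sum(),"w mean",w2[m].mean(),"ext",np.percentile(w2[m],[2,98]),"slope",k[0],"z",X[m][:,2].mean(),"zslope",np.polyfit(l2[m],X[m][:,2],1)[0],"lmax",l2[m].max())
    m=(abs(w2)<.025)&(X[...,2]>.053)&(X[...,2]<.066)&(l2>-.034)&(l2<.036)
    e=[]; 
    for b in np.arange(-.032,.035,.005):
        mm=m&(abs(l2-b)<.003)
        if mm.sum()>5: e.append((b,w2[mm].min(),w2[mm].max()))
    e=np.array(e); mid=(e[:,1]+e[:,2])/2; print(n,"sleeve mid",mid.mean(),"slope",np.polyfit(e[:,0],mid,1)[0],"lo/hi slopes",np.polyfit(e[:,0],e[:,1],1)[0],np.polyfit(e[:,0],e[:,2],1)[0],"z",X[m][:,2].mean())
E
```

```text
top 105 w mean 0.0012786870648059032 ext [-0.00830401  0.00973501] slope -0.008190435803559597 z 0.05423440649725402 zslope 0.006528013253453881 lmax -0.05277663359968909
top sleeve mid 0.0007133273064217152 slope -0.005367387911250775 lo/hi slopes -0.011766934459722133 0.0010321586372205726 z 0.05868330942809489
scene 59 w mean -0.001221706536026143 ext [-0.00945498  0.00748951] slope 0.05256006265073406 z 0.05256337634966851 zslope 0.003651805013177884 lmax -0.05186919547926832
scene sleeve mid -0.0017389873964605887 slope 0.006479878135925407 lo/hi slopes -0.016433248930978805 0.029393005202829597 z 0.056689023597280466
```

The stone sits about 0.5 mm off in +w, and both cameras agree. I'll correct that and insert under force watch until the end stop.

```bash
python3 -W ignore - <<'E'
from h import *
W=-.0005; z=.0246
ctrl.move_straight(tcp_for(-.100,W,z),speed=.05); ctrl.hold(.3); print(ctrl.read_ee_pos(),ctrl.read_ft_force())
s=ctrl.move_straight(tcp_for(-.008,W,z),speed=.035,force_limit=12)
p=np.array(ctrl.read_ee_pos()); q=p[:2]-HC; print(s,"l",q@U+.038,"w",q@V,"z",p[2],ctrl.read_ft_force(),ctrl.read_wrist_torque(),ctrl.read_grip_width(),ctrl.read_t())
im,d=optics.get_image("top"); im2,_=optics.get_image("scene")
cv2.imwrite("pics/ins.png",np.hstack([cv2.resize(im[130:230,300:400],(400,400),interpolation=cv2.INTER_CUBIC),cv2.resize(im2[195:295,140:240],(400,400),interpolation=cv2.INTER_CUBIC)]))
E
```

```text
[ 0.47107879 -0.27562048  0.02458389] [-0.41665987  0.25182857 -0.51239536]
True l -0.017643830335127765 w -0.00033839310955214794 z 0.02435713943542695 [-2.29599228 -0.23847622  5.06438707] [0.0567315  0.07632222 0.05948789] 0.017636043140942307 37.9083
```

View pics/ins.png

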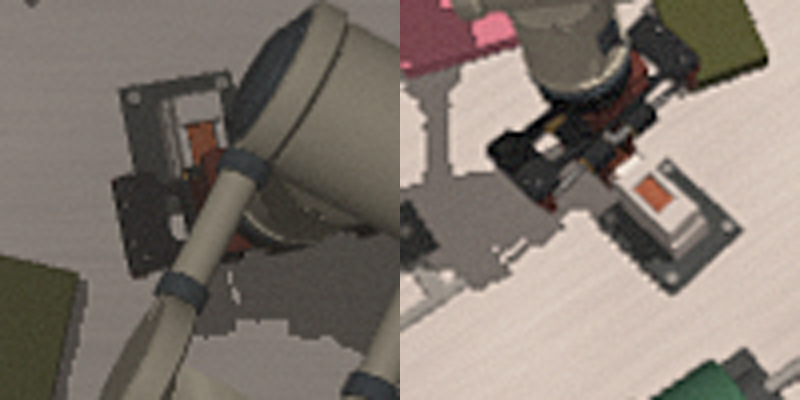

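The stone fills the window, and it stopped at l = −17.6 mm against an expected −18. I'll release, nudge it from behind with shut fingers to confirm it is home, then back off and check.

```bash
python3 -W ignore - <<'E'
from h import *
eoat.set_gripper(.04); ctrl.hold(.2)
p=np.array(ctrl.read_ee_pos()); o=ctrl.read_orientation()
ctrl.move_straight([p[0],p[1],.10],speed=.2)
b=HC+U*(-.018-.05-.035)
ctrl.move_straight([*b,.10],speed=.2); eoat.set_gripper(0)
ctrl.move_straight([*b,.034],speed=.15); ctrl.hold(.2)
e=HC+U*(-.05)
s=ctrl.move_straight([*e,.034],speed=.03,force_limit=10)
p=np.array(ctrl.read_ee_pos()); print("push",s,"l",(p[:2]-HC)@U,ctrl.read_ft_force(),ctrl.read_t())
ctrl.move_straight([*b,.034],speed=.1); ctrl.move_straight([*b,.15],speed=.2)
ctrl.goto([.42,-.12,.25],down(np.radians(-79.5)))
for n in ("top","scene"):
    im,d=optics.get_image(n); X=cloud(n,d); hsv=cv2.cvtColor(im,cv2.COLOR_BGR2HSV); q=X[...,:2]-HC; l=q@U; w=q@V
    m=(hsv[...,0]<14)&(hsv[...,1]>80)&(abs(w)<.02)&(abs(l)<.1)&(d>0)
    a=m&(l<-.035)
    print(n,"stone lmin",np.percentile(l[m],1),"w out",w[a].mean(),"in",w[m&~a].mean(),"z",X[a][:,2].mean(),"slope",np.polyfit(l[m],w[m],1)[0])
    for k,z in (("lid_handle",.023),("mat_top",.004),("valve_slide",.005),("saddle",.005),("caliper",.005)):
        print(k,[(round(r["score"],2),np.round(at_z(n,r["location"],z)[0,:2],3)) for r in tip_of(n,k)[:2]])
    cv2.imwrite(f"pics/end_{n}.png",cv2.resize(im,(400,300)))
a=[cv2.imread(f"pics/end_{n}.png") for n in ("top","scene")]; cv2.imwrite("pics/end.png",np.hstack(a)); print(ctrl.read_t())
E
```

```text
push True l -0.07954770293551783 [-0.92520496 -0.04063221  0.08691822] 42.1667
top stone lmin -0.06624125903068781 w out 0.001456276424579817 in 4.350804561818925e-05 z 0.052286424698512815 slope -0.02212815403288834
lid_handle [(0.81, array([0.646, 0.041])), (0.52, array([ 0.478, -0.115]))]
mat_top [(0.6, array([0.62 , 0.531]))]
valve_slide [(0.58, array([0.72 , 0.254])), (0.4, array([ 0.572, -0.265]))]
saddle [(0.59, array([ 0.604, -0.263])), (0.43, array([ 0.744, -0.13 ]))]
caliper [(0.71, array([ 0.468, -0.431]))]
scene stone lmin -0.06620374018922216 w out -0.0009236396778828277 in 0.0005033198459733332 z 0.050736950091498145 slope 0.020806777816230068
lid_handle [(0.73, array([0.649, 0.046])), (0.54, array([ 0.569, -0.248]))]
mat_top [(0.86, array([0.616, 0.524])), (0.74, array([0.644, 0.051]))]
valve_slide [(0.62, array([0.73 , 0.258]))]
saddle [(0.54, array([ 0.746, -0.128]))]
caliper [(0.75, array([ 0.486, -0.449])), (0.28, array([ 0.467, -0.11 ]))]
44.6917
```

View pics/end.png

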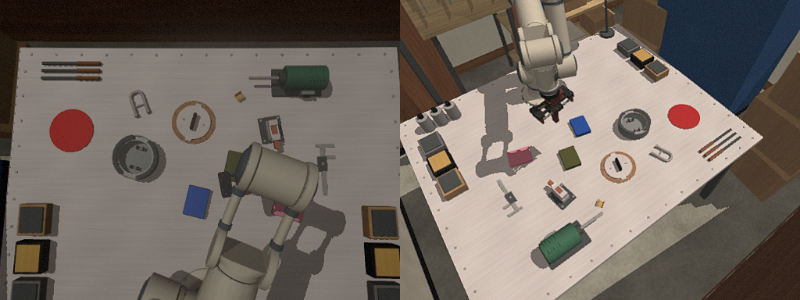

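```bash
python3 -c "
from h import *
ctrl.close_job(); print(ctrl.read_t())"
```

```text
the job is handed in; nothing more can be done
the job is handed in; nothing more can be done
```

The job is handed in, with about 45 s on the robot's clock (limit 72 s); it reported no verdict, so the results below are my own checks.

**What I did:**
- **Lid:** I turned it anticlockwise by its handle until the lugs stood in the slots, lifted it free and set it on the cork mat.
- **Stone, first move:** I laid it on the olive block and let go, with its rear end overhanging.
- **Stone, second move:** I regripped that end and slid it into the holder until it met the end stop. After letting go I pushed it from behind with shut fingers.

**Last checks:**
- **Stone:** it went in to within about 1 mm of the estimated home point, and a 10 N push did not move it further. It is in line with the sleeve within about 0.02 rad in both cameras.
- **Lid:** it lies flat, handle up. Its handle is within about 8 mm of the mat's centre; the limit is 35 mm.
- **Bystanders:** the valve slide and thumb saddle look untouched in the pictures and read within about 16 mm (slide) and 5 mm (saddle) of the start. The arm never worked near them.

**What disagreed:**
- **Lid start angle:** I measured about 111° anticlockwise to the slots, not the stated 40–75°. It turned freely all the way and lifted out without resistance.
- **Network readings at the end:** for the caliper, the scene camera differed by about 17 mm from its start reading and the top camera by about 7 mm; the slide's 16 mm is also a scene reading (4 mm from the top camera). I take these as network noise, since both look unmoved in the pictures. Low-score false hits also appeared on the holder and block.

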